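Draw the wagon bed out from under the stack

TASK

Slide the tin wagon bed out from under the stack of two tins and the ladybird, letting the two bench dogs that it runs between hold the stack back, so that the stack settles on the board, still standing squarely one piece on another; do not touch the stack itself. Then push the wagon bed against the two stop dogs at the back of the board, one long edge touching both of them, and leave it lying flat there. Leave the rocket, the crank handles and the nut driver where they are.

Things in the scene. Friction and masses are not known exactly. Their poses are not given: they have to be found in the camera images.
- board: Fixed dog-hole board on the bench, 290 mm (its x) by 440 mm (its y), top face 18 mm above the bench, with 20 mm holes 96 mm apart. Four aluminium dogs (round posts, 20 mm diameter) stand 34 mm above its top. Origin: centre of its underside, on the bench; x points to its back edge (away from the robot), y to its left, z up. It may lie turned up to 25 degrees.
- gate_near (a point): Foot of the nearer gate dog, on its axis at the board's top face; on the board at x -96 mm, y +48 mm. The stack stands on the +y side of the two gate dogs and the wagon bed runs between them.
- gate_far (a point): Foot of the farther gate dog, as above; on the board at x 0, y +48 mm. There is 76 mm of clear space between the two gate dogs.
- stop_left (a point): Foot of the left stop dog near the board's back edge, on its axis at the board's top face; on the board at x +96 mm, y -48 mm.
- stop_right (a point): Foot of the right stop dog, as above; on the board at x +96 mm, y -144 mm. The two stop dogs are what the wagon bed's long edge must finally touch.
- wagon_bed: Loose bare tin wagon bed, a flat plate 60 mm wide (its x), 200 mm long (its y) and 12 mm thick, about 0.13 kg, that lies on the board at the bottom of the stack and sticks out towards the board's -y side between the gate dogs. At its -y end an upturned headboard, 60 mm wide and 4 mm thick, rises to 36 mm above the underside; two buffers stick out 11 mm beyond it. Origin: centre of the plate's underside. Its x and y lie nearly along the board's x and y at the start.
- headboard_inner (a point): Middle of the foot of the headboard's inner (+y) face, at the height of the plate's top face; a fingertip set down here behind the headboard can draw the bed along its -y. The stack begins 80 mm or more from here.
- bed_tail (a point): Middle of the bed's plain +y end, at its underside.
- square_tin: Closed square tin, 112 by 112 mm, 32 mm high, about 0.13 kg, lowest of the stack, standing on the rear part of the wagon bed with its face 1 to 33 mm short of the gate dogs. Origin: centre of its underside, z up.
- round_tin: Closed round tin, 88 mm across, 40 mm high, about 0.08 kg, on the square tin. Origin: centre of its underside.
- ladybird: Red tin ladybird, a dome 70 mm across and 34 mm high with a small black head, about 0.06 kg, on the round tin. Origin: centre of its underside.
- rocket: Chrome tin rocket standing on three fins on the board behind the stack, 86 mm across the fins, 165 mm tall. Origin: centre of its foot. Bystander.
- crank_a: Aluminium crank handle lying on the bench left of the board, grip up, 102 mm long, 54 mm high. Origin: middle of its arm, on the bench. Bystander.
- crank_b: A second crank handle of the same make, lying on the bench between board and robot. Bystander.
- nut_driver: Steel nut driver lying on the bench right of the board, 197 mm long, 28 mm high. Origin: front end of its grip, on the bench. Bystander.
Not all that is in view belongs to the job. What is shaped like the wagon_bed but blue or purple is not meant.

How it is judged:
On the way, in this order (a step that is already met when the one before it is completed fails the run):
1. the wagon bed is wholly out from under the stack, past the gate dogs' stack side, and the square tin stands flat on the board (y of bed_tail in the frame of board below 0.058 m and height (world z) of square_tin below 0.0205 m and angle between square_tin's own z axis and vertical below 0.03 rad), for 0.2 s.
2. the wagon bed's long edge touches both stop dogs, the bed lying flat (x of wagon_bed in the frame of board above 0.0525 m and angle between the y axis of wagon_bed and the y axis of board, either way round below 0.035 rad and angle between wagon_bed's own z axis and vertical below 0.05 rad), for 0.2 s.
At the end, for the whole second after the job is handed in: Wagon bed flat and still, its long edge within 3.5 mm of both stop dogs and reaching past both, square within 2 degrees; square tin flat on the board within 60 mm of its start, round tin on it and ladybird on that, upright and each within 15 mm of centred on the one below (all of step 2 and x of wagon_bed in the frame of board below 0.06 m and y of wagon_bed in the frame of board between -0.145 and -0.045 m and height (world z) of wagon_bed below 0.022 m and linear speed of each of wagon_bed, ladybird below 0.01 m/s and height (world z) of square_tin below 0.0205 m and angle between square_tin's own z axis and vertical below 0.03 rad and distance of square_tin from where it was at the start of the episode below 0.06 m and angle between each of round_tin, ladybird's own z axis and vertical below 0.05 rad and horizontal distance between round_tin and square_tin below 0.015 m and horizontal distance between ladybird and round_tin below 0.015 m and height (world z) of ladybird above 0.08 m); the robot touches nothing.
It fails at once if the stack topples: a tin or the ladybird tilts by more than 23 degrees (angle between any of square_tin, round_tin, ladybird's own z axis and vertical above 0.4 rad).
It fails at once if the robot touches the stack (more than 1 N) (contact force between any of the arm, the fingers and square_tin above 1 N or contact force between any of the arm, the fingers and round_tin above 1 N or contact force between any of the arm, the fingers and ladybird above 1 N).
It fails at once if a bystander is moved by more than 20 mm or the rocket tips over (distance of any of rocket, crank_a, crank_b, nut_driver from where it was at the start of the episode above 0.02 m or angle between rocket's own z axis and vertical above 0.3 rad).
It also fails if it takes over 54 s, if anything falls off the work surface, if the arm or the gripper's body presses on something with over 40 N, if the wrist force passes 120 N, or if a joint passes its speed limit or range.

ROBOT

A 7-joint arm with a two-finger parallel gripper is mounted at the origin on the work surface. World frame = base frame: x ahead of the robot, y to its left, z up, the work surface at z = 0. Lengths are in m, angles in rad, forces in N, time in s.
With the tool pointing down it reaches from about 0.4 to 0.875 m from the base axis. Payload 19.3 kg.
Tool frame: the origin (TCP) lies midway between the tips of the shut fingers; the grasp point (between the pads) lies 19 mm behind it; y points along the fingers, z is the direction in which the jaws open and shut, and the axes are right-handed (so a half turn about y gives the same grasp; the last joint's range is limited). The gripper opens to 85 mm and grips with 20 to 120 N. Pads are 22 mm wide; open, the fingers measure 114 mm over their backs; the gripper's body (76 mm by 85 mm) begins 54 mm behind the grasp point. The pads swing forward as they close: fully open they stand 13 mm farther back than shut.
Start: joints at [-1.337, 0.521, -0.036, 1.599, 0.021, 1.021, -0.113], TCP at [0.187, 0.596, 0.231] pointing down, gripper open.
Joint ranges: [-2.91, 2.91], [-0.3, 2.13], [-1.5, 1.42], [0.17, 2.43], [-1.26, 4.41], [0.16, 1.93], [-2.52, 2.52]. Speed limits (rad/s): [1.89, 1.89, 2.39, 2.39, 3.01, 3.01, 3.01].

INTERFACE

Orientations are given as a rotation vector (axis times angle).
In Python, from station import arm gives the robot as it stands.
- The arm moves only by the tool move_arm, never from a script. Its argument "rows" is a list of rows, each a list of 2 entries, a list of its own where there are three numbers: the shift along the tool's x, y, z in m, then the turn about the tool's y in degrees. A call has 1 to 20 rows; each row shifts and turns the pose as measured when the row begins, along the tool's axes as they then stand; what a row does not reach is not made up. A row lasts 1/12 s, in which the tool goes at most 41.7 mm and 7.16 degrees, less where a joint would pass 70% of its speed; a pose out of reach is approached as far as the arm can. A call is refused whole if a number of a shift passes 0.0417 or a number of a turn 7.16, either way. A call with a gripper value outside its range is refused whole. "grip" is the finger opening in m, from 0 to 0.0854, set as the call begins (left out, the last holds). The fingers move at their own pace and stop on an object; the grip force is fixed at half the most. Time passes only in rows, so rows that do not move let the fingers close. It gives the time, the measured TCP pose, the force and the opening at its end, in the units of the state.
- arm.read_state(): the state, without advancing time (a new reading comes with each control period).
- arm.snapshot(name): name is "side" or "top"; returns the picture (384x512x3 uint8, red, green, blue); there is no depth.
- arm.camera_params(name): a dict with "vertical_fov" (degrees; the focal length in pixels is half the picture's height over the tangent of half this angle, whatever the lens; pixels are square), "cx", "cy" (the principal point, pixels), "k1" (the pictures are not rectified: a ray, as slopes to the right and down, at radius r is drawn at 1 + k1 r^2 times it, then the intrinsics apply), "view" (4x4, takes a point from world to camera coordinates). Camera axes: x right, y down, z forward; pixel columns grow to the right and rows downward; lengths in m; the calibration is good to about 2 mm. A picture is of the moment at which its call begins. camera_params takes no time and is no camera call.
- arm.close_job(): hands the job in, once; it reports no verdict.
The state is a dict: "t": time; "qpos": joint angles; "qvel": joint speeds; "effort": joint torques, N m; "eef_pos": TCP position; "eef_rot": TCP orientation; "contact_force": force on the tool from outside, world axes, zero at the start; "torque": the same for the moment, N m; "width": finger opening in m.
Only numpy, scipy, OpenCV 4.12 (cv2) and the standard library are available. Lean on these libraries where they do the work, as an engineer would, in place of code of your own. Each camera call takes 0.05 s, during which the arm holds its last target.

## Working session

There is one attempt and no reset: what is moved stays moved. The work goes in short steps, Python scripts to look and compute and a tool call to move; the robot and the scene stay as the last step left them, time stands still between calls to the robot, and variables do not carry over. Pictures are saved under pics/ and viewed, and the job is handed in when it is done.

Besides the shell and the picture viewer there is one more tool, called after "Call:" in YAML: its name, and indented under it one key for each argument. move_arm: Moves the arm, as the interface text tells. Its arguments: {"type":"object","properties":{"rows":{"type":"array"},"grip":{"type":"number"}},"required":["rows"]}

```bash
ls; mkdir -p pics; python3 - <<'E'
from station import arm
import cv2
print(arm.read_state())
for n in ("top","side"):
    print(arm.camera_params(n))
    cv2.imwrite(f"pics/{n}0.png",arm.snapshot(n)[:,:,::-1])
E
```

```text
pics
{'t': 0.0, 'qpos': array([-1.33724117,  0.52203642, -0.03628598,  1.59998784,  0.02118833,
        1.02108664, -0.11280296]), 'qvel': array([ 0.00124836,  0.00169392, -0.00044576,  0.00077522,  0.00070403,
       -0.00121282,  0.00155575]), 'effort': array([ 4.62983262e-04, -9.27119994e+01,  1.98022664e+00, -3.69923401e+01,
        1.78774749e-02,  8.32038786e-03, -2.73462354e-05]), 'eef_pos': array([0.18689759, 0.59605854, 0.23071945]), 'eef_rot': array([-1.5587448 ,  0.23854738, -0.23841925]), 'contact_force': array([-0.42989992,  0.2477702 ,  0.18946057]), 'torque': array([0.02653527, 0.01373716, 0.0035321 ]), 'width': 0.08529800037845485}
{'vertical_fov': 46.54701800103308, 'cx': 259.6204882020952, 'cy': 189.29126852622022, 'k1': -0.008063092537351973, 'view': array([[-7.25926544e-03, -9.99973639e-01,  1.57796427e-04,
         1.50718808e-01],
       [-9.95838808e-01,  7.21491325e-03, -9.08461002e-02,
         5.09025578e-01],
       [ 9.08425669e-02, -8.16615761e-04, -9.95864931e-01,
         1.43938807e+00],
       [ 0.00000000e+00,  0.00000000e+00,  0.00000000e+00,
         1.00000000e+00]])}
{'vertical_fov': 53.94782545445928, 'cx': 258.7185287229774, 'cy': 193.02348167868834, 'k1': -0.06365983141161258, 'view': array([[ 0.95403267, -0.29899233,  0.02062173, -0.41806918],
       [-0.12860968, -0.47057818, -0.87293512,  0.20348382],
       [ 0.27070504,  0.83015647, -0.48740026,  0.89194462],
       [ 0.        ,  0.        ,  0.        ,  1.        ]])}
```

View pics/top0.png

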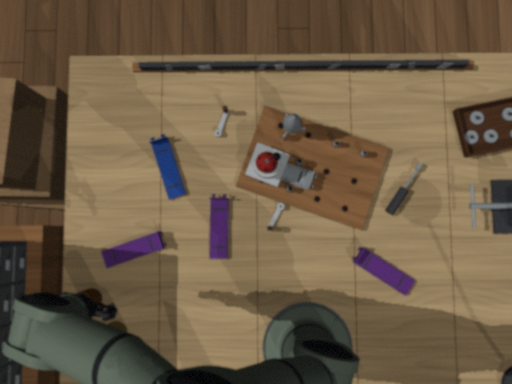

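View pics/side0.png

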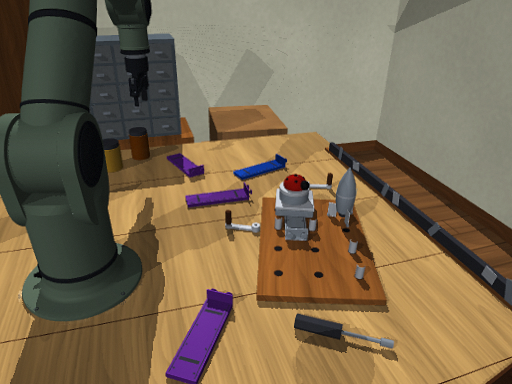

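```bash
cat > h.py <<'E'
import numpy as np, cv2
from station import arm
def cam(n):
    p=arm.camera_params(n); f=192/np.tan(np.radians(p['vertical_fov']/2))
    V=np.array(p['view']); return f,p['cx'],p['cy'],p['k1'],V
def proj(n,P):
    f,cx,cy,k1,V=cam(n); P=np.atleast_2d(P); c=P@V[:3,:3].T+V[:3,3]
    s=c[:,:2]/c[:,2:]; r2=(s**2).sum(1,keepdims=True); s=s*(1+k1*r2)
    return s*f+[cx,cy]
def ray(n,uv):
    f,cx,cy,k1,V=cam(n); d=(np.array(uv,float)-[cx,cy])/f
    s=d.copy()
    for _ in range(20): s=d/(1+k1*(s**2).sum())
    R=V[:3,:3]; return -R.T@V[:3,3], R.T@np.array([s[0],s[1],1])
def onz(n,uv,z):
    o,d=ray(n,uv); return o+d*(z-o[2])/d[2]
E
python3 - <<'E'
import cv2
for n,(x0,y0,w,h) in dict(top=(230,95,170,140),side=(220,160,180,150)).items():
    a=cv2.imread(f"pics/{n}0.png")[y0:y0+h,x0:x0+w]
    s=4
    cv2.imwrite(f"pics/{n}0c.png",cv2.resize(a,None,fx=s,fy=s,interpolation=cv2.INTER_CUBIC))
E
```

```text
(no output)
```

View pics/top0c.png

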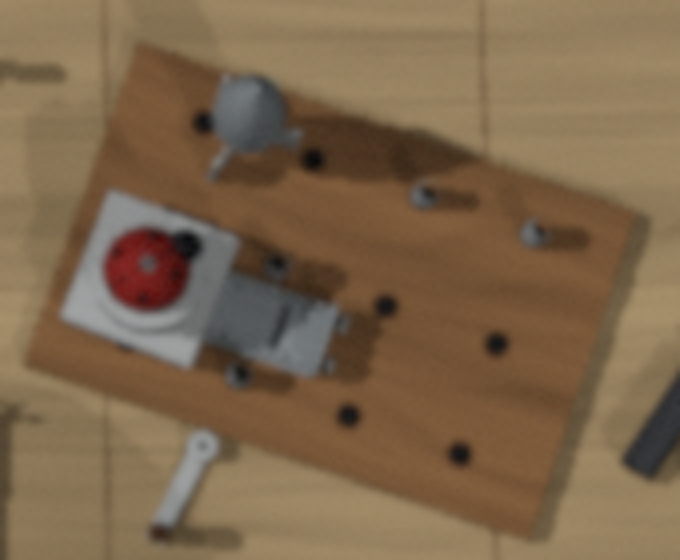

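View pics/side0c.png

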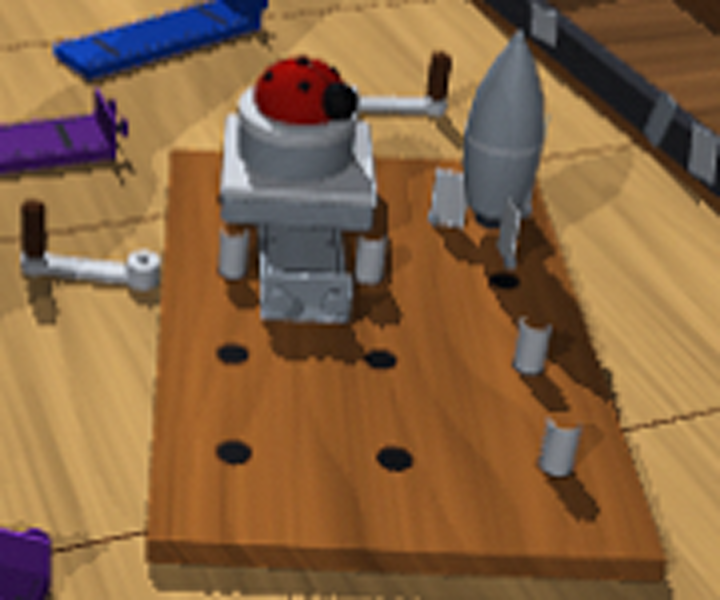

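```bash
cat >> h.py <<'E'
H=[(386,306,0,-48),(497,343,0,-144),(348,415,-96,-48),(460,453,-96,-144),(313,159,96,48),(204,122,96,144)]
def fitboard():
    W=np.array([onz('top',(230+(a+.5)/4-.5,95+(b+.5)/4-.5),.018)[:2] for a,b,_,_ in H]); B=np.array([h[2:] for h in H])/1000
    wc=W.mean(0); bc=B.mean(0); U,S,Vt=np.linalg.svd((B-bc).T@(W-wc)); R=(U@Vt).T
    t=wc-R@bc; return R,t,np.linalg.norm(W-(B@R.T+t),axis=1)
R,t,res=fitboard()
def b2w(x,y): return R@np.array([x,y])+t
def w2b(p): return R.T@(np.array(p)[:2]-t)
E
python3 - <<'E'
from h import *
print(R,t,np.degrees(np.arctan2(R[1,0],R[0,0])),res*1000)
for n,x,y in [('gn',-.096,.048),('gf',0,.048),('sl',.096,-.048),('sr',.096,-.144)]:
    w=b2w(x,y); print(n,w,proj('top',[*w,.052]),proj('side',[*w,.052]),proj('side',[*w,.018]))
def tp(a,b,z): return w2b(onz('top',(230+(a+.5)/4-.5,95+(b+.5)/4-.5),z)).round(4)
def sp(a,b,z): return w2b(onz('side',(220+(a+.5)/4-.5,160+(b+.5)/4-.5),z)).round(4)
print('head top corners',tp(341,305,.054),tp(318,377,.054))
print('inner fold',tp(288,308,.03),tp(275,345,.03))
print('side head base', sp(263,318,.018),sp(350,320,.018),'top',sp(263,275,.054),sp(352,276,.054))
print('sq tin', [tp(a,b,.062) for a,b in [(111,190),(240,237),(193,367),(62,318)]])
print('eef',arm.read_state()['eef_pos'])
E
```

```text
[[ 0.94161365  0.33669531]
 [-0.33669531  0.94161365]] [ 0.58599442 -0.02770182] -19.67566181533283 [0.63543738 0.58554832 0.72232097 0.31165212 0.27416435 0.14021342]
gn [0.51176088 0.04981838] [[289.8738841  187.74417722]] [[279.02054739 217.82442112]] [[278.45021679 227.95619437]]
gf [0.60215579 0.01749564] [[299.49872438 159.82301849]] [[313.63477592 219.14371653]] [[312.51548249 229.26559407]]
sl [ 0.66022796 -0.10522203] [[337.037685   141.84034828]] [[354.44039634 241.08941697]] [[352.50974487 251.68089194]]
sr [ 0.62790521 -0.19561694] [[365.16341898 151.49310416]] [[361.76992409 265.5948848 ]] [[359.49857758 276.67460187]]
head top corners [-0.0181 -0.0103] [-0.0793 -0.0114]
inner fold [-0.0307  0.0281] [-0.0631  0.0284]
side head base [-0.0776 -0.004 ] [-0.0188 -0.0024] top [-0.0796 -0.0054] [-0.0205 -0.0025]
sq tin [array([0.008 , 0.1949]), array([0.006 , 0.0845]), array([-0.1056,  0.0859]), array([-0.1029,  0.1977])]
eef [0.18690672 0.59609366 0.23079718]
```

```bash
cat >> h.py <<'E'
from scipy.spatial.transform import Rotation as Ro
def status(goal=None, z=None):
    s=arm.read_state(); T=Ro.from_rotvec(s['eef_rot']).as_matrix(); p=s['eef_pos']
    b=w2b(p)
    print('t',round(s['t'],2),'board xy mm',(b*1000).round(1),'z',round(p[2],4),'F',np.round(s['contact_force'],1),'w',round(s['width'],4))
    R3=np.eye(3); R3[:2,:2]=R
    print('tool axes in board frame:\n',(R3.T@T).round(3)); print('q',s['qpos'].round(2))
    if goal is not None:
        w=np.array([*b2w(*goal),z]); print('shift in tool mm',(T.T@(w-p)*1000).round(1))
E
python3 -c "
from h import *
status((-.05,.022),.2)"
```

```text
t 0.1 board xy mm [-585.8  453. ] z 0.2308 F [0.2 0.1 0.3] w 0.0855
tool axes in board frame:
 [[ 0.999  0.    -0.04 ]
 [ 0.04  -0.001  0.999]
 [ 0.    -1.    -0.001]]
q [-1.34  0.52 -0.04  1.6   0.02  1.02 -0.11]
shift in tool mm [ 518.4   31.3 -451.8]
```

Call:
move_arm:
  grip: 0
  rows:
    - [[0.028,0,-0.022],2.3]
    - [[0.028,0,-0.025],0]
    - [[0.028,0,-0.025],0]
    - [[0.028,0,-0.025],0]
    - [[0.028,0,-0.025],0]
    - [[0.028,0,-0.025],0]
    - [[0.028,0,-0.025],0]
    - [[0.028,0,-0.025],0]
    - [[0.028,0,-0.025],0]
    - [[0.028,0,-0.025],0]
    - [[0.028,0,-0.025],0]
    - [[0.028,0,-0.025],0]
    - [[0.028,0,-0.025],0]
    - [[0.028,0,-0.025],0]

```text
t: 1.27
eef_pos: [0.4434, 0.1222, 0.2272]
eef_rot: [-1.558, 0.265, -0.258]
contact_force: [1.8, 0.2, 0.2]
width: -0.0
```

```bash
python3 -c "
from h import *
status((-.05,.022),.2)"
```

```text
t 1.27 board xy mm [-184.7   93.1] z 0.2272 F [1.8 0.2 0.2] w -0.0
tool axes in board frame:
 [[ 1.    -0.004 -0.01 ]
 [ 0.01  -0.004  1.   ]
 [-0.004 -1.    -0.004]]
q [-0.52  0.27  0.15  2.02 -0.05  0.86  0.9 ]
shift in tool mm [134.1  27.  -72.4]
```

Call:
move_arm:
  rows:
    - [[0.025,0.005,-0.018],0.6]
    - [[0.025,0.005,-0.018],0]
    - [[0.025,0.005,-0.014],0]
    - [[0.025,0.005,-0.01],0]
    - [[0.018,0.003,-0.006],0]
    - [[0.008,0,-0.003],0]
    - [[0,0,0],0]

```text
t: 1.85
eef_pos: [0.5438, -0.0006, 0.2024]
eef_rot: [-1.558, 0.281, -0.275]
contact_force: [-0.7, 0.5, -0.4]
width: -0.0004
```

```bash
python3 - <<'E'
from h import *
status((-.05,.022),.2)
for n,(x0,y0,w,h) in dict(top=(230,95,170,140),side=(220,100,180,150)).items():
    a=arm.snapshot(n)[y0:y0+h,x0:x0+w,::-1]
    cv2.imwrite(f"pics/{n}1c.png",cv2.resize(a,None,fx=4,fy=4,interpolation=cv2.INTER_CUBIC))
E
```

```text
t 1.85 board xy mm [-48.9  11.3] z 0.2024 F [-0.7  0.5 -0.4] w -0.0004
tool axes in board frame:
 [[ 1.    -0.003  0.011]
 [-0.011 -0.006  1.   ]
 [-0.003 -1.    -0.006]]
q [-0.26  0.44  0.2   1.85 -0.1   0.87  1.21]
shift in tool mm [-1.2  2.4 10.7]
```

View pics/side1c.png

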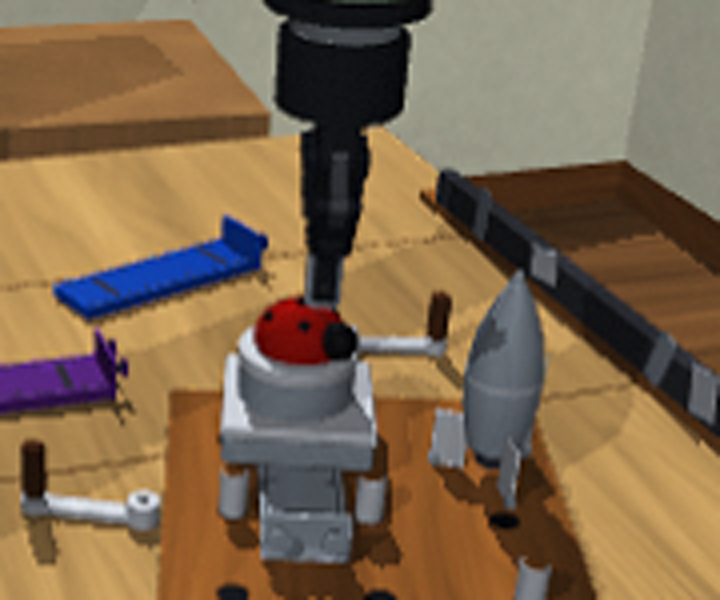

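Call:
move_arm:
  rows:
    - [[-0.001,0,0.008],-0.6]
    - [[0,0.02,0.006],0]
    - [[0,0.03,0.001],0]
    - [[0,0.03,0],0]
    - [[0,0.03,0],0]
    - [[0,0.02,0],0]
    - [[0,0.01,0],0]
    - [[0,0.005,0],0]
    - [[0,0,0],0]

```text
t: 2.7
eef_pos: [0.5443, 0.032, 0.0567]
eef_rot: [-1.553, 0.253, -0.253]
contact_force: [-0.1, -1.0, 0.1]
width: 0.0001
```

```bash
python3 - <<'E'
from h import *
status((-.049,.025),.034)
for n,(x0,y0,w,h) in dict(side=(220,130,180,150)).items():
    a=arm.snapshot(n)[y0:y0+h,x0:x0+w,::-1]
    cv2.imwrite(f"pics/{n}2c.png",cv2.resize(a,None,fx=4,fy=4,interpolation=cv2.INTER_CUBIC))
E
```

```text
t 2.7 board xy mm [-59.4  42.1] z 0.0567 F [-0.1 -1.   0.1] w 0.0001
tool axes in board frame:
 [[ 1.    -0.001 -0.021]
 [ 0.021  0.003  1.   ]
 [-0.    -1.     0.003]]
q [-0.26  0.66  0.13  1.94 -0.16  0.55  1.22]
shift in tool mm [ 10.   22.6 -17.4]
```

View pics/side2c.png

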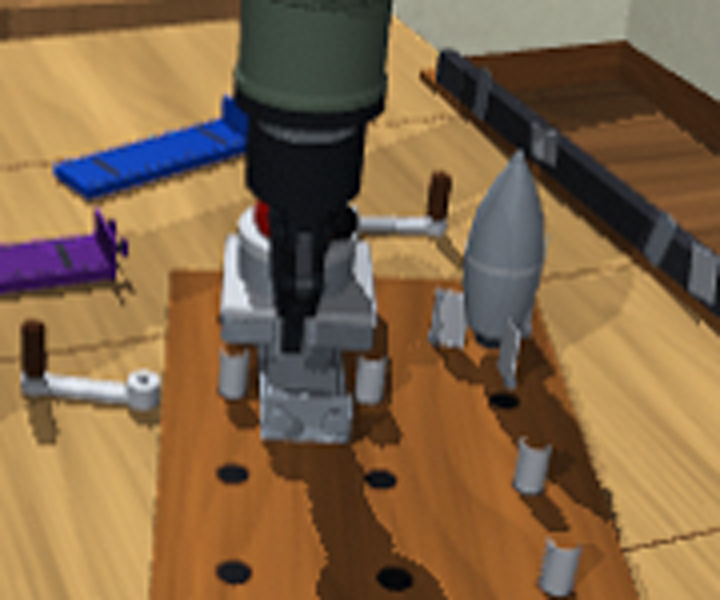

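Call:
move_arm:
  rows:
    - [[0.003,0,-0.006],0]
    - [[0.003,0,-0.006],0.6]
    - [[0.002,0,-0.003],0.6]
    - [[0.001,0,-0.001],0]
    - [[0,0,0],0]

```text
t: 3.17
eef_pos: [0.5509, 0.012, 0.062]
eef_rot: [-1.548, 0.266, -0.277]
contact_force: [0.3, 0.3, 0.4]
width: 0.0
```

```bash
python3 - <<'E'
from h import *
status((-.049,.025),.034)
E
```

```text
t 3.17 board xy mm [-46.4  25.6] z 0.062 F [0.3 0.3 0.4] w 0.0
tool axes in board frame:
 [[ 1.     0.006  0.003]
 [-0.003  0.007  1.   ]
 [ 0.006 -1.     0.007]]
q [-0.22  0.65  0.13  1.93 -0.16  0.56  1.24]
shift in tool mm [-2.8 28.  -0.8]
```

Call:
move_arm:
  rows:
    - [[-0.001,0.008,0],0]
    - [[-0.001,0.008,0],0]
    - [[0,0.006,-0.001],0]
    - [[0,0.003,-0.001],0]
    - [[0,0,0],0]

```text
t: 3.58
eef_pos: [0.5483, 0.0108, 0.0345]
eef_rot: [-1.548, 0.266, -0.278]
contact_force: [-0.7, 0.0, -0.6]
width: 0.0
```

```bash
python3 - <<'E'
from h import *
status((-.049,.02),.034)
E
```

```text
t 3.58 board xy mm [-48.5  23.6] z 0.0345 F [-0.7  0.  -0.6] w 0.0
tool axes in board frame:
 [[ 1.     0.006  0.003]
 [-0.003  0.007  1.   ]
 [ 0.006 -1.     0.007]]
q [-0.21  0.7   0.12  1.95 -0.17  0.5   1.25]
shift in tool mm [-0.5  0.4 -3.6]
```

Call:
move_arm:
  rows:
    - [[0,0,-0.003],0]
    - [[0,0,-0.003],0]
    - [[0,0,-0.003],0]
    - [[0,0,-0.003],0]
    - [[0,0,-0.003],0]
    - [[0,0,-0.003],0]

```text
t: 4.08
eef_pos: [0.5416, -0.0069, 0.0341]
eef_rot: [-1.548, 0.265, -0.276]
contact_force: [0.2, 1.5, -1.3]
width: -0.0003
```

```bash
python3 - <<'E'
from h import *
status((-.049,-.165),.034)
for n,(x0,y0,w,h) in dict(side=(220,130,180,150)).items():
    a=arm.snapshot(n)[y0:y0+h,x0:x0+w,::-1]
    cv2.imwrite(f"pics/{n}3c.png",cv2.resize(a,None,fx=4,fy=4,interpolation=cv2.INTER_CUBIC))
E
```

```text
t 4.08 board xy mm [-48.8   4.7] z 0.0341 F [ 0.2  1.5 -1.3] w -0.0003
tool axes in board frame:
 [[ 1.     0.006  0.002]
 [-0.002  0.007  1.   ]
 [ 0.006 -1.     0.007]]
q [-0.18  0.69  0.11  1.96 -0.16  0.49  1.28]
shift in tool mm [ 1.000e-01 -1.100e+00 -1.697e+02]
```

View pics/side3c.png

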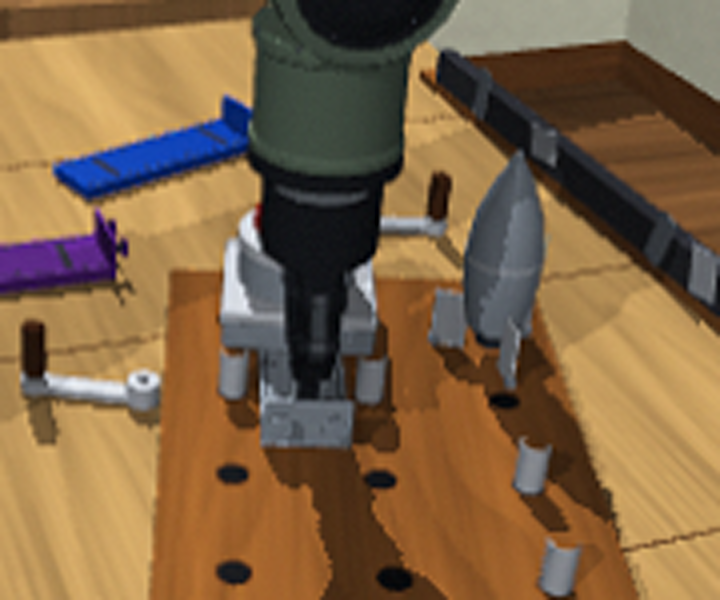

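Call:
move_arm:
  rows:
    - [[0,0,-0.003],0]
    - [[0,0,-0.004],0]
    - [[0,0,-0.004],0]
    - [[0,0,-0.004],0]
    - [[0,0,-0.004],0]
    - [[0,0,-0.004],0]
    - [[0,0,-0.004],0]
    - [[0,0,-0.004],0]

```text
t: 4.8
eef_pos: [0.5306, -0.0384, 0.0342]
eef_rot: [-1.547, 0.264, -0.277]
contact_force: [0.9, 3.7, -1.5]
width: 0.0001
```

```bash
python3 - <<'E'
from h import *
status((-.049,-.165),.034)
for n,(x0,y0,w,h) in dict(side=(220,130,180,150)).items():
    a=arm.snapshot(n)[y0:y0+h,x0:x0+w,::-1]
    cv2.imwrite(f"pics/{n}4c.png",cv2.resize(a,None,fx=4,fy=4,interpolation=cv2.INTER_CUBIC))
E
```

```text
t 4.8 board xy mm [-48.6 -28.7] z 0.0342 F [ 0.9  3.7 -1.5] w 0.0001
tool axes in board frame:
 [[ 1.     0.007  0.001]
 [-0.001  0.008  1.   ]
 [ 0.007 -1.     0.008]]
q [-0.11  0.68  0.1   1.99 -0.15  0.47  1.33]
shift in tool mm [  -0.2   -0.9 -136.3]
```

View pics/side4c.png

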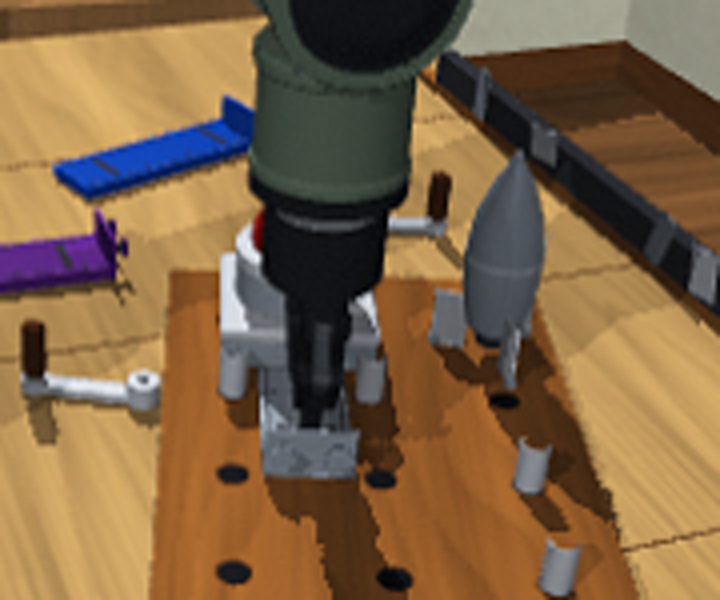

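Call:
move_arm:
  rows:
    - [[0,0,-0.005],0]
    - [[0,0,-0.006],0]
    - [[0,0,-0.006],0]
    - [[0,0,-0.006],0]
    - [[0,0,-0.008],0]
    - [[0,0,-0.012],0]
    - [[0,0,-0.014],0]
    - [[0,0,-0.014],0]
    - [[0,0,-0.014],0]
    - [[0,0,-0.014],0]
    - [[0,0,-0.014],0]
    - [[0,0,-0.01],0]
    - [[0,0,-0.006],0]
    - [[0,0,-0.003],0]
    - [[0,0,0],0]

```text
t: 6.1
eef_pos: [0.4829, -0.172, 0.0339]
eef_rot: [-1.545, 0.262, -0.279]
contact_force: [-0.3, 0.6, 0.1]
width: 0.0001
```

```bash
python3 - <<'E'
from h import *
status((-.049,-.165),.034)
for n,(x0,y0,w,h) in dict(side=(220,130,180,150),top=(230,95,170,140)).items():
    a=arm.snapshot(n)[y0:y0+h,x0:x0+w,::-1]
    cv2.imwrite(f"pics/{n}5c.png",cv2.resize(a,None,fx=4,fy=4,interpolation=cv2.INTER_CUBIC))
E
```

```text
t 6.1 board xy mm [ -48.5 -170.6] z 0.0339 F [-0.3  0.6  0.1] w 0.0001
tool axes in board frame:
 [[ 1.     0.009  0.001]
 [-0.001  0.01   1.   ]
 [ 0.009 -1.     0.01 ]]
q [ 0.18  0.66  0.07  2.04 -0.11  0.44  1.57]
shift in tool mm [-0.5 -0.1  5.6]
```

View pics/side5c.png

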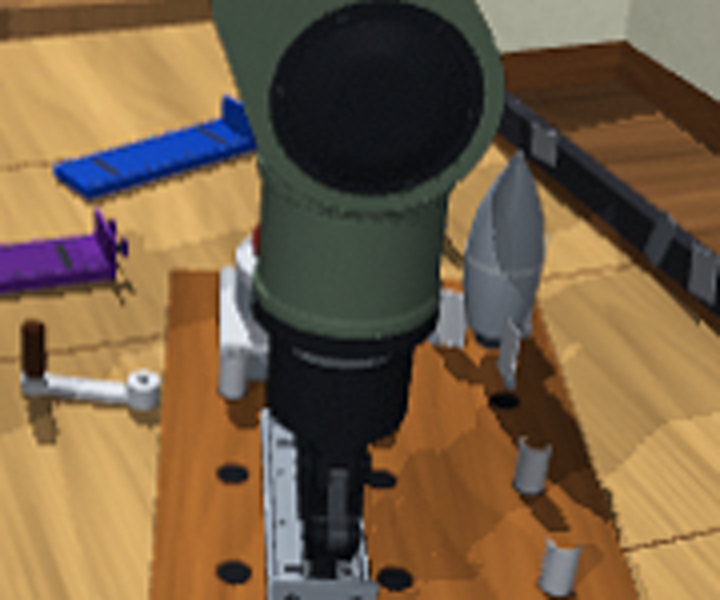

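View pics/top5c.png

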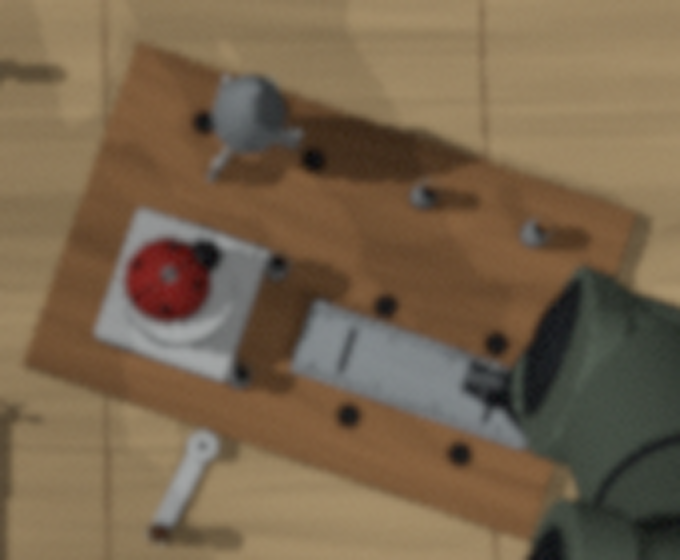

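```bash
python3 - <<'E'
from h import *
def tp(a,b,z): return (w2b(onz('top',(230+(a+.5)/4-.5,95+(b+.5)/4-.5),z))*1000).round(1)
print('tail',tp(292,370,.03),tp(316,299,.03))
c=[tp(a,b,.05) for a,b in [(139,207),(271,256),(229,382),(94,333)]]
print('tin corners',c, np.mean(c,0))
for f in ('top0c','top5c'):
    im=cv2.imread(f'pics/{f}.png').astype(int); m=((im[:,:,2]>90)&(im[:,:,1]<60)&(im[:,:,0]<70)).astype(np.uint8)
    cs=max(cv2.findContours(m,0,2)[0],key=cv2.contourArea); (x,y),r=cv2.minEnclosingCircle(cs)
    z=.090 if '5' in f else .102
    print(f,x,y,r,'ladybird',tp(x,y,z+.01))
c=[tp(a,b,.062) for a,b in [(111,190),(240,237),(193,367),(62,318)]]; print('tin0 c',np.mean(c,0))
E
```

```text
tail [-77.9   8.6] [-16.1   8.9]
tin corners [array([  4.5, 169.7]), array([ 1.8, 55.7]), array([-106.2,   54.5]), array([-104.6,  170.1])] [-51.125 112.5  ]
top0c 144.5 269.5 39.88117218017578 ladybird [-51.6 146.4]
top5c 161.5 279.0 38.396060943603516 ladybird [-52.5 131.8]
tin0 c [-48.625 140.75 ]
```

Call:
move_arm:
  rows:
    - [[0,0,0.003],0]
    - [[0,-0.015,0.001],0]
    - [[0,-0.02,0],0]
    - [[-0.01,-0.02,0],0]
    - [[-0.02,-0.01,0.005],0]
    - [[-0.025,0,0.01],0]
    - [[-0.02,0,0.01],0]
    - [[-0.006,0,0.004],0]
    - [[0,0,0],0]

```text
t: 6.95
eef_pos: [0.4163, -0.1052, 0.1006]
eef_rot: [-1.545, 0.256, -0.271]
contact_force: [0.4, -0.2, -0.4]
width: 0.0001
```

```bash
python3 - <<'E'
from h import *
status((-.115,-.096),.024)
for n,(x0,y0,w,h) in dict(side=(220,130,180,150),top=(230,95,170,140)).items():
    a=arm.snapshot(n)[:,:,::-1]; cv2.imwrite(f"pics/{n}6.png",a)
    cv2.imwrite(f"pics/{n}6c.png",cv2.resize(a[y0:y0+h,x0:x0+w],None,fx=4,fy=4,interpolation=cv2.INTER_CUBIC))
a=cv2.imread('pics/top6.png')[135:200,245:310]
b=cv2.imread('pics/top0.png')[135:200,240:305]
cv2.imwrite('pics/cmp6.png',cv2.resize(np.hstack([b,a]),None,fx=6,fy=6,interpolation=cv2.INTER_CUBIC))
E
```

```text
t 6.95 board xy mm [-133.7 -130.1] z 0.1006 F [ 0.4 -0.2 -0.4] w 0.0001
tool axes in board frame:
 [[ 1.     0.008 -0.007]
 [ 0.007  0.011  1.   ]
 [ 0.008 -1.     0.011]]
q [ 0.05  0.44  0.09  2.22 -0.1   0.48  1.45]
shift in tool mm [18.4 77.2 33.1]
```

View pics/side6c.png

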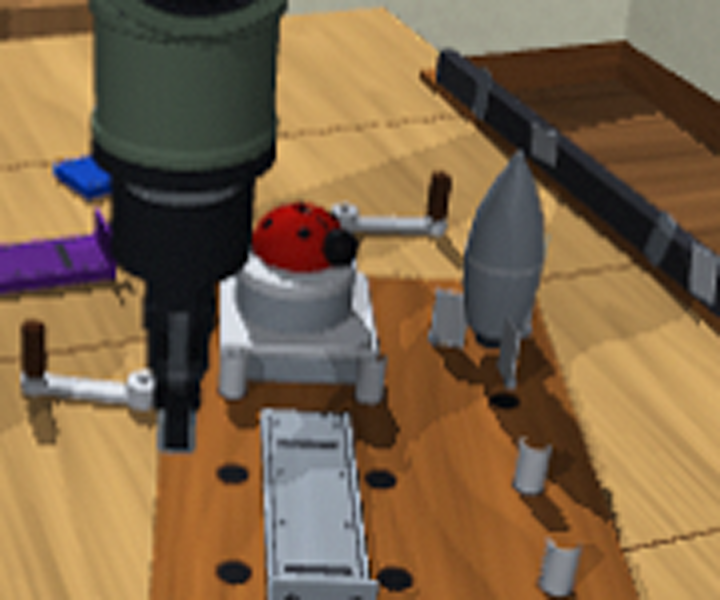

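View pics/cmp6.png

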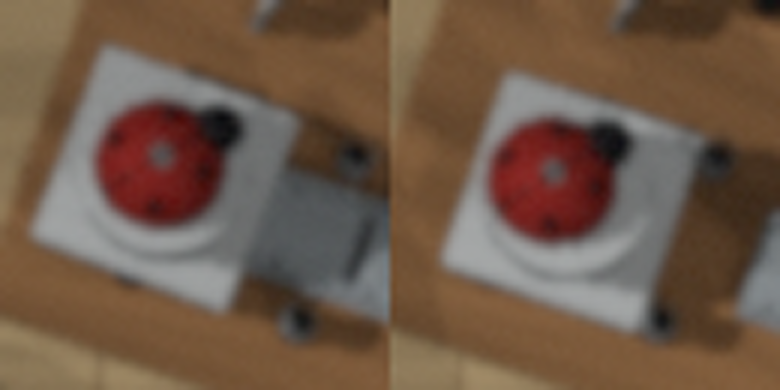

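```bash
python3 - <<'E'
import cv2,numpy as np
a=cv2.imread('pics/side0.png')[172:222,268:320]
b=cv2.imread('pics/side6.png')[175:238,268:320]
cv2.imwrite('pics/s6a.png',cv2.resize(a,None,fx=12,fy=12,interpolation=cv2.INTER_CUBIC)[:600])
cv2.imwrite('pics/s6b.png',cv2.resize(b,None,fx=9,fy=9,interpolation=cv2.INTER_CUBIC))
E
```

```text
(no output)
```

View pics/s6a.png

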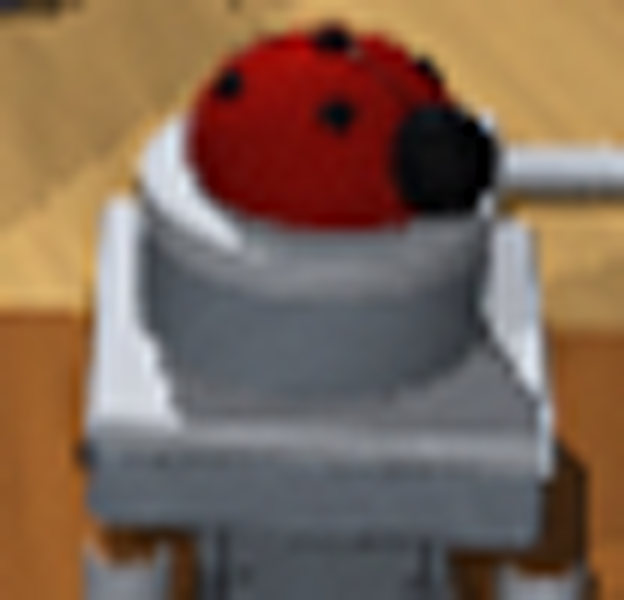

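View pics/s6b.png

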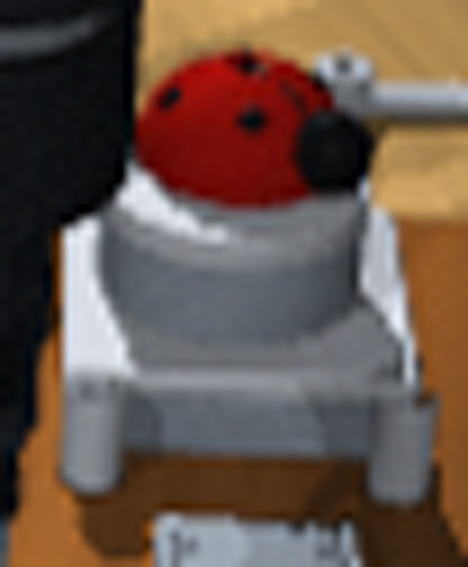

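```bash
python3 - <<'E'
from h import *
def P(k,a,b,z):
    s,ox,oy=(12,268,172) if k=='A' else (9,268,175)
    return (w2b(onz('side',(ox+(a+.5)/s-.5,oy+(b+.5)/s-.5),z))*1000).round(1)
for k,dz,pts in (('A',0,dict(rb=(310,398),sq=(310,432),lb=(310,228))),('B',-.012,dict(rb=(230,342),sq=(230,378),lb=(240,207)))):
    r=P(k,*pts['rb'],.062+dz); s=P(k,*pts['sq'],.062+dz); l=P(k,*pts['lb'],.102+dz)
    # along view dir approx board +y (check tangents)
    o,d=ray('side',(294,200)); db=R.T@d[:2]; db/=np.linalg.norm(db)
    print(k,'round c',r+44*db,'sq c y',s[1]+56,'lady c',l+35*db, db)
E
```

```text
A round c [-50.98309385 149.15922219] sq c y 145.4 lady c [-53.90246102 152.28801765] [0.07992969 0.9968005 ]
B round c [-51.88309385 125.45922219] sq c y 116.4 lady c [-51.50246102 132.98801765] [0.07992969 0.9968005 ]
```

Call:
move_arm:
  rows:
    - [[0.008,0.01,0.012],0]
    - [[0.007,0.02,0.012],0]
    - [[0.003,0.02,0.007],0]
    - [[0,0.014,0.002],0]
    - [[0,0.006,0],0]
    - [[0,0.002,0],0]
    - [[0,0,0],0]

```text
t: 7.63
eef_pos: [0.4539, -0.0839, 0.0254]
eef_rot: [-1.546, 0.255, -0.279]
contact_force: [0.4, -0.1, -0.1]
width: -0.0
```

```bash
python3 - <<'E'
from h import *
status((-.112,-.093),.024)
E
```

```text
t 7.63 board xy mm [-105.5  -97.4] z 0.0254 F [ 0.4 -0.1 -0.1] w -0.0
tool axes in board frame:
 [[ 1.     0.013 -0.003]
 [ 0.003  0.011  1.   ]
 [ 0.013 -1.     0.011]]
q [ 0.01  0.63  0.06  2.17 -0.13  0.33  1.42]
shift in tool mm [-6.5  1.4  4.4]
```

Call:
move_arm:
  rows:
    - [[0.002,0.001,0.004],0]
    - [[0.005,0,0],0]
    - [[0.006,0,0],0]
    - [[0.006,0,0],0]
    - [[0.006,0,0],0]
    - [[0.006,0,0],0]
    - [[0.006,0,0],0]
    - [[0.006,0,0],0]
    - [[0.006,0,0],0]
    - [[0.006,0,0],0]
    - [[0.006,0,0],0]
    - [[0.006,0,0],0]
    - [[0.006,0,0],0]
    - [[0.004,0,0],0]
    - [[0,0,0],0]

```text
t: 8.88
eef_pos: [0.5374, -0.1104, 0.0287]
eef_rot: [-1.546, 0.254, -0.283]
contact_force: [-1.6, 0.1, 0.6]
width: 0.0001
```

```bash
python3 - <<'E'
from h import *
status((.015,-.093),.024)
for n,(x0,y0,w,h) in dict(side=(220,160,180,150),top=(230,95,170,140)).items():
    a=arm.snapshot(n)[:,:,::-1]; cv2.imwrite(f"pics/{n}7.png",a)
    cv2.imwrite(f"pics/{n}7c.png",cv2.resize(a[y0:y0+h,x0:x0+w],None,fx=4,fy=4,interpolation=cv2.INTER_CUBIC))
E
```

```text
t 8.88 board xy mm [-17.9 -94.2] z 0.0287 F [-1.6  0.1  0.6] w 0.0001
tool axes in board frame:
 [[ 1.     0.017 -0.001]
 [ 0.001  0.011  1.   ]
 [ 0.017 -1.     0.011]]
q [ 0.05  0.7   0.07  1.95 -0.12  0.47  1.44]
shift in tool mm [32.8  5.3  1.1]
```

View pics/side7c.png

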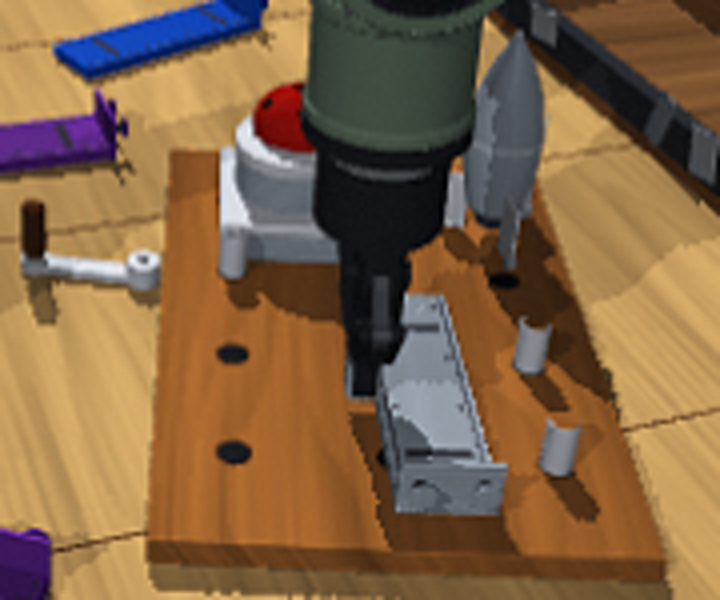

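View pics/top7c.png

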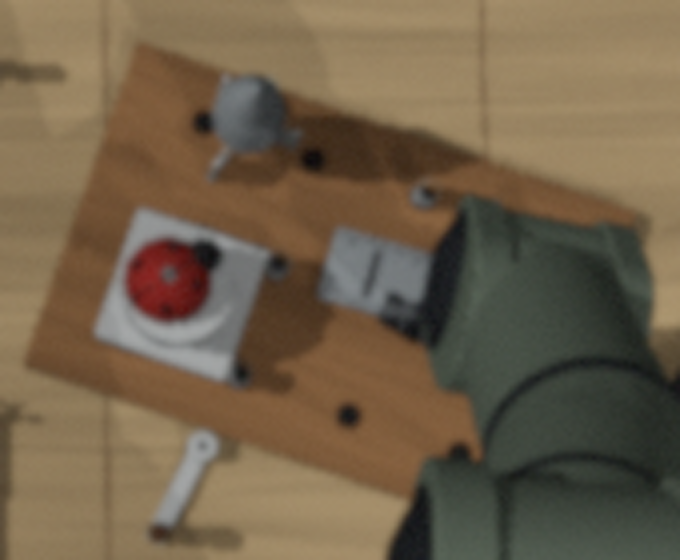

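Call:
move_arm:
  rows:
    - [[-0.002,0.004,0],0]
    - [[0.002,0.002,0],0]
    - [[0.005,0.001,0],0]
    - [[0.005,0.001,0],0]
    - [[0.005,0.001,0],0]
    - [[0.005,0.001,0],0]
    - [[0.004,0.001,0],0]
    - [[0.003,0,0],0]
    - [[0.002,0,0],0]

```text
t: 9.73
eef_pos: [0.5586, -0.1176, 0.0185]
eef_rot: [-1.543, 0.267, -0.268]
contact_force: [-0.3, -0.4, -0.8]
width: -0.0001
```

```bash
python3 - <<'E'
from h import *
status((.015,-.093),.024)
E
```

```text
t 9.73 board xy mm [  4.4 -93.9] z 0.0185 F [-0.3 -0.4 -0.8] w -0.0001
tool axes in board frame:
 [[ 1.    -0.001 -0.002]
 [ 0.002  0.011  1.   ]
 [-0.001 -1.     0.011]]
q [ 0.06  0.74  0.07  1.88 -0.12  0.52  1.45]
shift in tool mm [10.6 -5.5  0.9]
```

Call:
move_arm:
  rows:
    - [[0,-0.003,0],0]
    - [[0.002,-0.001,0],0]
    - [[0.003,0,0],0]
    - [[0.003,0,0],0]
    - [[0.003,0,0],0]
    - [[0.003,0,0],0]

```text
t: 10.23
eef_pos: [0.5683, -0.1211, 0.0217]
eef_rot: [-1.542, 0.276, -0.258]
contact_force: [-24.2, 8.5, 18.9]
width: -0.0
```

```bash
python3 - <<'E'
from h import *
status((.015,-.093),.024)
E
```

```text
t 10.23 board xy mm [ 14.8 -93.9] z 0.0217 F [-24.2   8.5  18.9] w -0.0
tool axes in board frame:
 [[ 1.    -0.013 -0.002]
 [ 0.002  0.01   1.   ]
 [-0.013 -1.     0.01 ]]
q [ 0.06  0.75  0.07  1.84 -0.12  0.56  1.45]
shift in tool mm [ 0.2 -2.3  1. ]
```

Call:
move_arm:
  rows:
    - [[0,0,0],0]
    - [[0,0,0],0]
    - [[0,0,0],0]

```text
t: 10.48
eef_pos: [0.5678, -0.121, 0.0211]
eef_rot: [-1.542, 0.278, -0.256]
contact_force: [-3.7, 1.1, 2.8]
width: -0.0003
```

Call:
move_arm:
  rows:
    - [[-0.003,0,0],0]
    - [[-0.006,0,0],0]
    - [[-0.012,0,0],0]
    - [[-0.02,-0.005,0],0]
    - [[-0.03,-0.025,0],0]
    - [[-0.03,-0.03,0],0]
    - [[-0.03,-0.03,0],0]
    - [[-0.02,-0.03,0],0]
    - [[-0.01,-0.02,0],0]
    - [[0,0,0],0]
    - [[0,0,0],0]

```text
t: 11.4
eef_pos: [0.4094, -0.0673, 0.1657]
eef_rot: [-1.541, 0.275, -0.261]
contact_force: [0.8, -0.1, -0.2]
width: -0.0002
```

```bash
python3 - <<'E'
from h import *
status((.015,-.093),.024)
for n,(x0,y0,w,h) in dict(side=(220,160,180,150),top=(230,95,170,140)).items():
    a=arm.snapshot(n)[:,:,::-1]; cv2.imwrite(f"pics/{n}8.png",a)
    cv2.imwrite(f"pics/{n}8c.png",cv2.resize(a[y0:y0+h,x0:x0+w],None,fx=4,fy=4,interpolation=cv2.INTER_CUBIC))
E
```

```text
t 11.4 board xy mm [-152.9  -96.8] z 0.1657 F [ 0.8 -0.1 -0.2] w -0.0002
tool axes in board frame:
 [[ 1.    -0.011 -0.002]
 [ 0.002  0.011  1.   ]
 [-0.011 -1.     0.011]]
q [-0.07  0.3   0.12  2.19 -0.08  0.66  1.34]
shift in tool mm [169.5 139.9   1.9]
```

View pics/side8c.png

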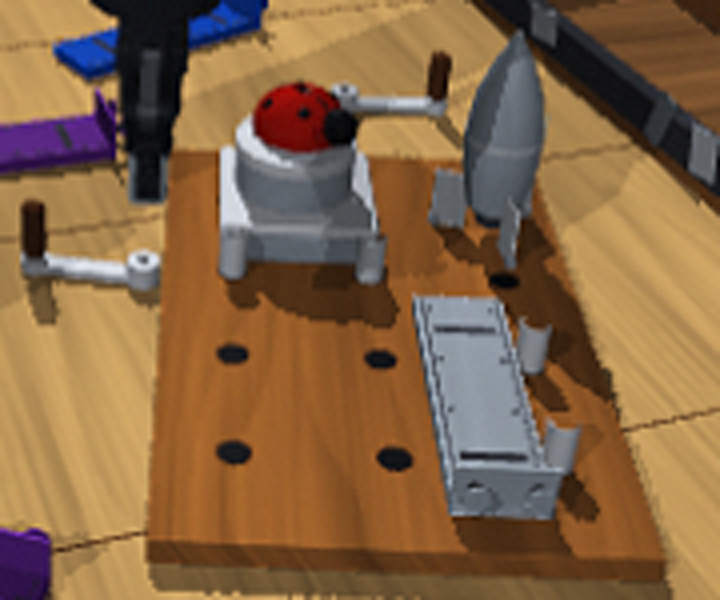

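View pics/top8c.png

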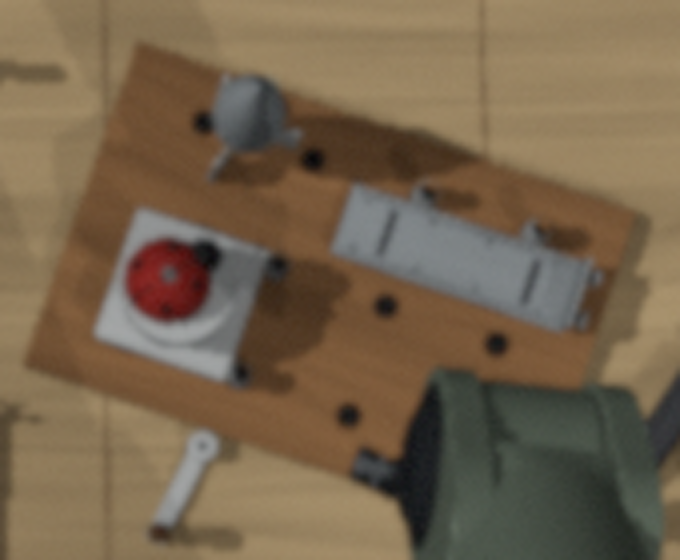

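```bash
python3 - <<'E'
from h import *
a=cv2.imread('pics/top8.png')[130:185,305:390]
cv2.imwrite('pics/t8z.png',cv2.resize(a,None,fx=9,fy=9,interpolation=cv2.INTER_CUBIC))
E
```

```text
(no output)
```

View pics/t8z.png

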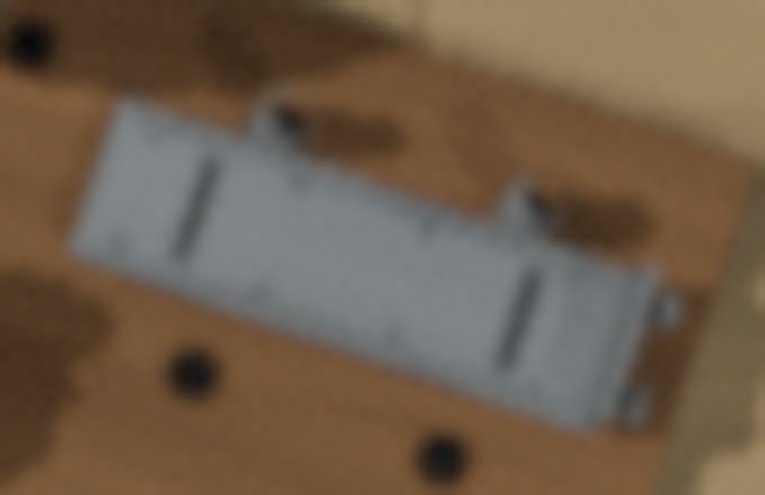

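```bash
python3 - <<'E'
from h import *
def tp(a,b,z): return (w2b(onz('top',(305+(a+.5)/9-.5,130+(b+.5)/9-.5),z))*1000).round(1)
p=[tp(70,253,.03),tp(560,424,.03),tp(118,95,.03),tp(480,215,.03),tp(615,262,.03)]
print(p,np.degrees(np.arctan2(p[1][0]-p[0][0],p[0][1]-p[1][1])),np.degrees(np.arctan2(p[4][0]-p[2][0],p[2][1]-p[4][1])))
E
```

```text
[array([24.6,  9.8]), array([  23.9, -178.5]), array([85.8, 11.9]), array([  87.3, -127.1]), array([  87.1, -179. ])] -0.212994481711423 0.3901695233979334
```

```bash
python3 -c "
from h import *
print(arm.close_job())"
```

```text
the job is handed in; nothing more can be done
None
```

I drew the grey wagon bed out from under the stack with the shut fingertips behind its headboard. The gate dogs held the stack back, and it dropped onto the board still standing. I then pushed the bed's near long edge until its far edge met both stop dogs (about 25 N), backed the arm clear and handed the job in at about 11.5 s.

- **Bed:** in the last pictures it lies with its far edge at board x of about 86–87 mm. The dogs' faces are at 86 mm. It is square to the board within about 0.4° and centred near y −90 mm, so it reaches past both stops.
- **Stack:** it is upright, with the square tin against the gate dogs, about 28 mm from where it started.
- **Slip in the stack:** the upper pieces slid a little as the tin stopped and dropped. The round tin is about 9–11 mm off centre on the square tin, and the ladybird about 7–9 mm off on the round tin. Each is inside the 15 mm limit, but with only 4–8 mm to spare. These figures come from hand-read pixels, and the two views disagreed by about 2 mm.
- **Bystanders:** the rocket and the crank handles look unmoved in the pictures. The arm never went near the nut driver, but I did not check it separately at the end.

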